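Shut and bolt the hatch of an arcade control box

TASK

Close up the electronics hatch of the plywood arcade control box: push the sliding grey cover fully home until its springy tab clicks past the ledge. Then lift the bolt's handle out of its notch, slide the bolt through the keeper on the cover and let the handle down fully into the other notch. Leave the screwdriver, joystick unit and tape roll where they are.

Things in the scene. Friction and masses are not known exactly. Their poses are not given: they have to be found in the camera images.
- control_box: Plywood box fixed to the desk, 280 (x) by 360 (y) by 70 mm high. Origin: centre of its underside, on the desk; x points to its far side, y to its left, z up ('box frame', mm, in the other entries). On its flat top, left: a recess of electronics under a cover sliding along x between rails (y 10-20 and 140-150, x -125 to 100, 14 mm high). Right: a barrel bolt along y.
- cover (a joint): Opening of the cover in m: 0 = fully shut at its stop, up to 0.09 open towards -x of the box; starts 0.045 to 0.085. Grey plate 130 (x) by 118 (y) by 8 mm, its top 80 mm above the desk. Friction about 1.5 N; the last 20 mm need up to 8 N more as the tab rides up the ledge; it snaps down at about 0.003 and then keeps the cover from sliding back.
- cover_grip (a point): Centre of the upright grip bar on the cover, 14 mm (x) by 60 mm (y) by 35 mm high (z 80 to 115 above the desk), to be pushed or pinched from above. Box frame: x = -15 - opening, y 80, z 97.5 (mm). Axes as the control box.
- tab (a joint): Upward bend in rad of the springy black tab that juts 34 mm out of the cover's leading (+x) edge: 0 = relaxed, about 0.1 while it rides over the steel ledge (10 mm high, box frame x 98 to 120, y 80). Relaxed with the cover at 0 to 0.004 = clicked home.
- keeper_mid (a point): Middle of the steel keeper on the cover, an arch 32 (x) by 25 (y) mm, rising to 47 mm above the box's top; the bolt passes through it along y, opening 22 mm wide. With the cover shut it stands in line with the bolt (box frame x 40, y 42.5, z 100).
- bolt (a joint): Travel of the bolt along y of the box, in m: 0 = drawn back, handle at the first notch (start, within 2 mm); 0.060 = thrown through the keeper, handle at the other notch. Stops at -0.003 and 0.063; friction about 1.2 N. Rod 14 mm thick, 150 mm long, axis at box frame x 40, z 100. Thrown before the cover is shut, it blocks the cover.
- notch_first (a point): Where the handle's bar lies at the start: the notch, 18 mm wide (y) and open at the top, in the barrel's 6 mm thick front wall; this point is at the bolt's axis height, box frame (23, -110, 100) mm. The steel barrel is a channel along y, y -145 to -10, x 20 to 60, up to 42 mm above the box's top; the wall's top is 6 mm above the bolt's axis.
- notch_other (a point): The other notch, alike, nearer the cover, where the handle must end: box frame (23, -50, 100) mm. The wall between the notches is 42 mm long.
- handle (a joint): Turn of the bolt with its handle about the bolt's axis, in rad: 0 = handle level, fully down in a notch, pointing to -x of the box; grows as it is lifted, stop at 1.3. The handle clears the wall between the notches from about 0.55 upwards; it falls back by its own weight when let go.
- ball (a point): Centre of the black ball, 22 mm wide, at the end of the handle's 10 mm round bar, 65 mm from the bolt's axis. Box frame (mm): x = 40 - 65 cos(handle), y = -110 + travel, z = 100 + 65 sin(handle). Free by 38 mm or more on both sides along y and 19 mm below; pinched along y, the ball turns easily between the fingers.
- screwdriver: Screwdriver about 200 mm long, lying along the box's x, on the desk to the right of the box. Bystander.
- joystick: Loose joystick unit with a black ball on a stick, 90 by 60 by 107 mm high, on the desk to the left of the box; origin at the centre of its underside. Bystander.
- tape_roll: Roll of tape, 60 mm wide, 25 mm high, lying on the far right corner of the box; origin at the centre of its underside. Bystander.

How it is judged:
On the way, in this order (a step that is already met when the one before it is completed fails the run):
1. the cover is fully home with its tab clicked past the ledge (value of joint cover below 0.004 m and value of joint tab below 0.04 rad), for 0.2 s.
2. the handle is lifted out of the first notch (value of joint handle above 0.5 rad and value of joint bolt below 0.02 m).
3. the bolt is slid with the handle up until it is opposite the other notch (value of joint handle above 0.2 rad and value of joint bolt above 0.05 m).
At the end, for the whole second after the job is handed in: The cover is within 4 mm of fully shut with its tab relaxed behind the ledge (under 0.04 rad), the bolt is thrown through the keeper (travel over 53 mm of 60), its handle lies fully down in the second notch (under 0.08 rad), and all is at rest (all of step 1 and value of joint bolt above 0.053 m and value of joint handle below 0.08 rad and velocity of joint cover between -0.05 and 0.05 m/s and velocity of joint bolt between -0.05 and 0.05 m/s and velocity of joint handle between -0.05 and 0.05 rad/s); the robot touches nothing.
It fails at once if the screwdriver is shifted by more than 30 mm (distance of screwdriver from where it was at the start of the episode above 0.03 m).
It fails at once if the loose joystick unit is shifted by more than 30 mm (distance of joystick from where it was at the start of the episode above 0.03 m).
It fails at once if the roll of tape is shifted by more than 30 mm (distance of tape_roll from where it was at the start of the episode above 0.03 m).
It also fails if it takes over 51 s, if anything falls off the work surface, if the arm or the gripper's body presses on something with over 40 N, if the wrist force passes 120 N, or if a joint passes its speed limit or range.

ROBOT

A 6-joint arm with a two-finger parallel gripper is mounted at the origin on the work surface. World frame = base frame: x ahead of the robot, y to its left, z up, the work surface at z = 0. Lengths are in m, angles in rad, forces in N, time in s.
With the tool pointing down it reaches from about 0.225 to 0.875 m from the base axis. Payload 3.4 kg.
Tool frame: the origin (TCP) lies at the very end of the fingers, on their centre line; the grasp point (between the pads) lies 19 mm behind it (manip.grasp_offset is the distance from the TCP to the grasp point, in m); x points along the fingers, y is the direction in which the jaws open and shut, and the axes are right-handed (so a half turn about x gives the same grasp; the last joint's range is limited). The gripper opens to 85 mm and grips with 20 to 120 N. Pads are 22 mm wide; open, the fingers measure 114 mm over their backs; the gripper's body (76 mm by 85 mm) begins 54 mm behind the grasp point. The pads swing forward as they close: fully open they stand 13 mm farther back than shut.
Start: joints at [1.038, 0.276, 1.505, -0, 1.361, -0.121], TCP at [0.23, 0.527, 0.231] pointing down, gripper open.
Joint ranges: [-2.89, 2.89], [-0.75, 2.08], [0.22, 2.7], [-1.18, 4.32], [0.11, 2.71], [-2.7, 2.7]. Speed limits (rad/s): [2.57, 2.57, 3.14, 3.14, 3.14, 3.14].

INTERFACE

Orientations are given as a unit quaternion [w, x, y, z].
In Python, from rig import manip gives the robot as it stands.
- The arm moves only by the tool step_arm, never from a script. Its argument "increments" is a list of rows, each an object with "grip": the opening, from 0 (shut) to 1 (fully open); "delta_pos": the shift along the world's x, y, z in m, a list of three; "twist": the turn about the world's z in degrees. A call has 1 to 10 rows; each row shifts and turns the commanded pose from where the row before left it; what a row does not reach is not made up. A row lasts 1/12 s, in which the tool goes at most 41.7 mm and 7.16 degrees, less where a joint would pass 70% of its speed; a pose out of reach is approached as far as the arm can. A call with a gripper value outside its range is refused whole. The fingers move at their own pace and stop on an object; "force" is the grip in N (left out, the last holds). Time passes only in rows, so rows that do not move let the fingers close. It gives the time, the measured TCP pose, the force and the opening at its end, in the units of the state.
- manip.get_state(): the state, without advancing time (a new reading comes with each control period).
- manip.get_image(name): name is "side" or "top"; returns a dict with "img" (420x560x3 uint8, red, green, blue), "fx", "fy", "cx", "cy" (pixels), "rvec" (rotation vector, rad) and "tvec" (3), from world to camera coordinates, as OpenCV has them. Camera axes: x right, y down, z forward; pixel columns grow to the right and rows downward; lengths in m; the calibration is good to about 2 mm. A picture is of the moment at which its call begins. There is no depth.
- manip.sign_off(): hands the job in, once; it reports no verdict.
The state is a dict: "clock": time; "qpos": joint angles; "qd": joint speeds; "effort": joint torques, N m; "position": TCP position; "ee_rot": TCP orientation; "contact_force": force on the tool from outside, world axes, zero at the start; "moment": the same for the moment, N m; "width": finger opening in m.
Only numpy, scipy, OpenCV 4.12 (cv2) and the standard library are available. Lean on these libraries where they do the work, as an engineer would, in place of code of your own. Each camera call takes 0.05 s, during which the arm holds its last target. There are 200 camera calls.

## Working session

There is one attempt and no reset: what is moved stays moved. The work goes in short steps, Python scripts to look and compute and a tool call to move; the robot and the scene stay as the last step left them, time stands still between calls to the robot, and variables do not carry over. Pictures are saved under pics/ and viewed, about 8 in all and at most 12, crops included, and the job is handed in when it is done.

Besides the shell and the picture viewer there is one more tool, called after ">>>" as name([rows], argument=value, ...), one row to a line, values as JSON. step_arm: Moves the arm, as the interface text tells. Its arguments: {"type":"object","properties":{"increments":{"type":"array"},"force":{"type":"number"}},"required":["increments"]}

```bash
mkdir -p pics; cat > h.py <<'E'
import numpy as np, cv2
from rig import manip
def cam(n,tag=None):
    d=manip.get_image(n)
    if tag: cv2.imwrite(f'pics/{tag}.png',d['img'][:,:,::-1])
    return d
def K(d): return np.array([[d['fx'],0,d['cx']],[0,d['fy'],d['cy']],[0,0,1]])
def ray(d,p):
    R=cv2.Rodrigues(np.array(d['rvec'],float))[0]; t=np.array(d['tvec'],float).ravel()
    v=R.T@np.linalg.inv(K(d))@np.array([p[0],p[1],1.]); return -R.T@t, v
def onz(d,p,z):
    c,v=ray(d,p); return c+v*(z-c[2])/v[2]
def proj(d,P):
    return cv2.projectPoints(np.array(P,float).reshape(-1,1,3),np.array(d['rvec'],float),np.array(d['tvec'],float),K(d),None)[0].reshape(-1,2)
def tri(d1,p1,d2,p2):
    c1,v1=ray(d1,p1);c2,v2=ray(d2,p2)
    s=np.linalg.lstsq(np.c_[v1,-v2],c2-c1,rcond=None)[0]
    a,b=c1+v1*s[0],c2+v2*s[1]; return (a+b)/2,np.linalg.norm(a-b)
E
python3 - <<'E'
from h import *
for n in('top','side'):
    d=cam(n,n+'0'); print(n,ray(d,(280,210)))
s=manip.get_state(); print(s)
E
```

```text
top (array([0.39715442, 0.03845443, 1.13175027]), array([ 0.20059435,  0.0183127 , -0.979683  ]))
side (array([ 0.29977767, -0.48715175,  0.62171685]), array([ 0.37691898,  0.65233277, -0.65765036]))
{'clock': 0.1, 'qpos': array([ 1.03797941e+00,  2.76567152e-01,  1.50599602e+00, -1.09883345e-07,
        1.36068241e+00, -1.21013249e-01]), 'qd': array([-0.00262861, -0.00078615, -0.00372233, -0.00105268,  0.00231825,
       -0.00155953]), 'effort': array([ 1.66685462e-03, -4.17700052e+01, -2.46403974e+01, -1.32833343e-04,
        5.73242680e-03, -2.49722768e-05]), 'position': array([0.22993015, 0.52652996, 0.2305102 ]), 'ee_rot': array([ 0.6919827 ,  0.14401448,  0.69235796, -0.1451214 ]), 'contact_force': array([ 0.38515636, -0.10565862,  0.70750914]), 'moment': array([ 0.00976032, -0.02956845,  0.01932993]), 'width': 0.08521435192324817}
```

View pics/top0.png

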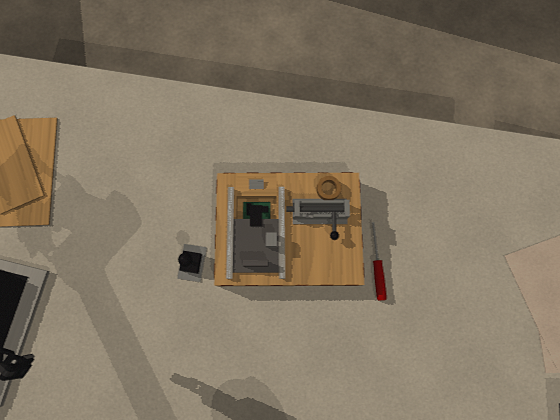

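View pics/side0.png

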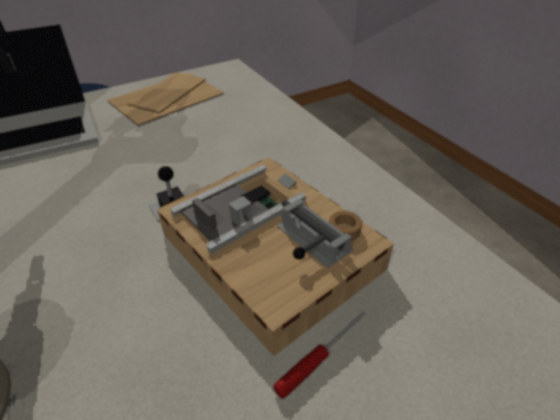

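```bash
python3 - <<'E'
import cv2,numpy as np
t=cv2.imread('pics/top0.png')[160:300,170:400]; s=cv2.imread('pics/side0.png')[150:350,150:400]
t=cv2.resize(t,None,fx=3.4,fy=3.4,interpolation=cv2.INTER_CUBIC);cv2.imwrite('pics/t0c.png',t)
s=cv2.resize(s,None,fx=3,fy=3,interpolation=cv2.INTER_CUBIC);cv2.imwrite('pics/s0c.png',s)
E
```

```text
(no output)
```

View pics/t0c.png

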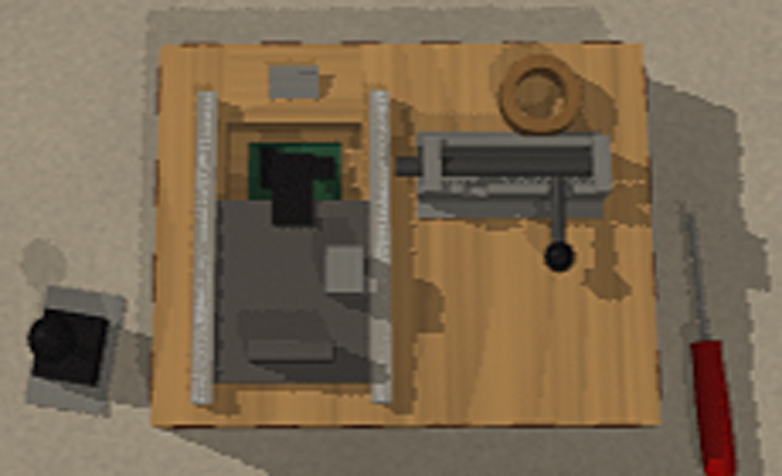

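View pics/s0c.png

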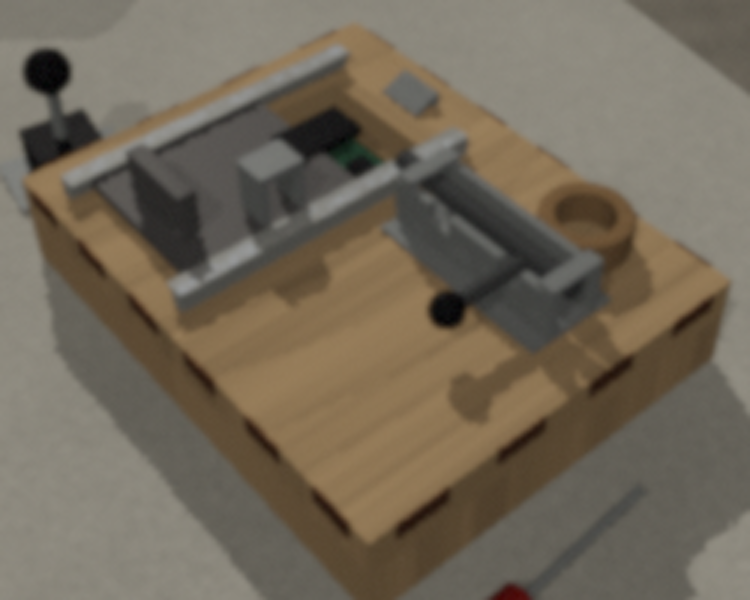

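```bash
cat >> h.py <<'E'
T=lambda p:(p[0]/3.4+170-.35,p[1]/3.4+160-.35)
S=lambda p:(p[0]/3+150-.33,p[1]/3+150-.33)
E
python3 - <<'E'
from h import *
t=manip.get_image('top');s=manip.get_image('side')
names=['+x+y','+x-y','-x-y','-x+y']
tc=[(162,45),(645,44),(660,425),(152,425)]; sc=[(355,27),(728,285),(370,545),(28,180)]
W=[]
for n,a,b in zip(names,tc,sc):
    p,e=tri(t,T(a),s,S(b)); W.append(p); print(n,p.round(4),e.round(4),onz(t,T(a),.07).round(4),onz(s,S(b),.07).round(4))
A=np.array([onz(t,T(a),.07)[:2] for a in tc]); B=np.array([onz(s,S(b),.07)[:2] for b in sc])
M=(A+B)/2
bx=np.array([[140,180],[140,-180],[-140,-180],[-140,180]])/1000
for Q in(A,B,M):
    c=Q.mean(0); H=bx.T@(Q-c); th=np.arctan2(H[0,1]-H[1,0],H[0,0]+H[1,1])
    R=np.array([[np.cos(th),-np.sin(th)],[np.sin(th),np.cos(th)]])
    print(c.round(4),np.degrees(th).round(2),((Q-c)-bx@R.T).round(4).tolist())
for nm,a,b in[('ball',(559,256),(447,309)),('keeper corner? top mid',(346,258),(271,158))]:
    p,e=tri(t,T(a),s,S(b)); print(nm,p.round(4),e.round(4), ((p[:2]-c)@R).round(4))
def box(p): return ((p[:2]-c)@R).round(4)
print('cover rear',box(onz(t,T((300,383)),.08)),'front',box(onz(t,T((240,201)),.08)))
for y in(338,360): print('grip',y,[box(onz(t,T((290,y)),z)) for z in(.08,.115)])
E
```

```text
+x+y [0.6843 0.2308 0.0668] 0.0001 [0.6835 0.2302 0.07  ] [0.682  0.2267 0.07  ]
+x-y [ 0.7418 -0.1243  0.07  ] 0.0019 [ 0.7427 -0.1248  0.07  ] [ 0.7408 -0.124   0.07  ]
-x-y [ 0.4681 -0.1693  0.0704] 0.0028 [ 0.4668 -0.1689  0.07  ] [ 0.4696 -0.1694  0.07  ]
-x+y [0.4112 0.1841 0.0688] 0.0044 [0.409  0.1844 0.07  ] [0.4131 0.1823 0.07  ]
[0.5755 0.0302] 9.34 [[-0.0009, -0.0003], [-0.0001, -0.0002], [0.0002, 0.0012], [0.0008, -0.0007]]
[0.5764 0.0289] 9.36 [[-0.0032, -0.0026], [-0.003, 0.0019], [0.0021, 0.0021], [0.0041, -0.0015]]
[0.5759 0.0296] 9.35 [[-0.0021, -0.0015], [-0.0016, 0.0009], [0.0012, 0.0017], [0.0025, -0.0011]]
ball [ 0.5697 -0.0793  0.1014] 0.0012 [-0.0239 -0.1064]
keeper corner? top mid [0.5391 0.0682 0.1176] 0.0045 [-0.0301  0.0441]
cover rear [-0.111   0.0755] front [0.0188 0.1198]
grip 338 [array([-0.0796,  0.0828]), array([-0.0827,  0.0813])]
grip 360 [array([-0.095 ,  0.0827]), array([-0.0977,  0.0812])]
```

```bash
cat >> h.py <<'E'
from scipy.spatial.transform import Rotation as Ro
C=np.array([.5757,.0300]);th=np.radians(9.34);RB=np.array([[np.cos(th),-np.sin(th)],[np.sin(th),np.cos(th)]])
def wld(x,y): return C+RB@np.array([x,y])
def bxf(p): return RB.T@(np.array(p[:2])-C)
def st():
    s=manip.get_state(); q=s['ee_rot']; R=Ro.from_quat([*q[1:],q[0]]).as_matrix()
    print('t',round(s['clock'],2),'pos',s['position'].round(4),'box',bxf(s['position']).round(4),'yax',np.degrees(np.arctan2(R[1,1],R[0,1])).round(2),'F',s['contact_force'].round(1),'w',round(s['width'],4),'q6',s['qpos'][5].round(2))
    return s
E
python3 - <<'E'
from h import *
s=st(); print(wld(-.125,.08)-s['position'][:2], wld(-.125,.08))
E
```

```text
t 0.2 pos [0.23   0.5267 0.2308] box [-0.2605  0.5462] yax 66.4 F [0.4 0.2 0. ] w 0.0855 q6 -0.12
[ 0.2093819  -0.43801922] [0.43937375 0.08865282]
```

>>> step_arm([
  {"grip": 0,"delta_pos": [0.016,-0.0337,0],"twist": 6.6},
  {"grip": 0,"delta_pos": [0.016,-0.0337,0],"twist": 6.6},
  {"grip": 0,"delta_pos": [0.016,-0.0337,0],"twist": 6.6},
  {"grip": 0,"delta_pos": [0.016,-0.0337,0],"twist": 6.6},
  {"grip": 0,"delta_pos": [0.016,-0.0337,0],"twist": 6.5},
  {"grip": 0,"delta_pos": [0.016,-0.0337,0],"twist": 0},
  {"grip": 0,"delta_pos": [0.016,-0.0337,0],"twist": 0},
  {"grip": 0,"delta_pos": [0.016,-0.0337,0],"twist": 0},
  {"grip": 0,"delta_pos": [0.016,-0.0337,0],"twist": 0},
  {"grip": 0,"delta_pos": [0.016,-0.0337,0],"twist": 0},
])

```text
clock: 1.03
position: [0.3899, 0.1895, 0.2314]
ee_rot: [0.705, -0.056, 0.705, 0.056]
contact_force: [0.7, -0.2, 0.3]
width: 0.0001
```

>>> step_arm([
  {"grip": 0,"delta_pos": [0.016,-0.0337,0],"twist": 0},
  {"grip": 0,"delta_pos": [0.016,-0.0337,0],"twist": 0},
  {"grip": 0,"delta_pos": [0.016,-0.0337,0],"twist": 0},
  {"grip": 0,"delta_pos": [0,0,-0.035],"twist": 0},
  {"grip": 0,"delta_pos": [0,0,-0.035],"twist": 0},
  {"grip": 0,"delta_pos": [0,0,0],"twist": 0},
  {"grip": 0,"delta_pos": [0,0,0],"twist": 0},
])

```text
clock: 1.62
position: [0.4361, 0.0899, 0.1603]
ee_rot: [0.703, -0.056, 0.707, 0.056]
contact_force: [0.9, 0.8, 0.4]
width: -0.0001
```

```bash
python3 - <<'E'
from h import *
s=st(); d=cam('side'); cv2.imwrite('pics/s1.png',cv2.resize(d['img'][60:330,120:420,::-1],None,fx=2.2,fy=2.2,interpolation=cv2.INTER_CUBIC))
E
```

```text
t 1.62 pos [0.4361 0.0899 0.1603] box [-0.128   0.0817] yax 99.04 F [0.9 0.8 0.4] w -0.0001 q6 -1.68
```

View pics/s1.png

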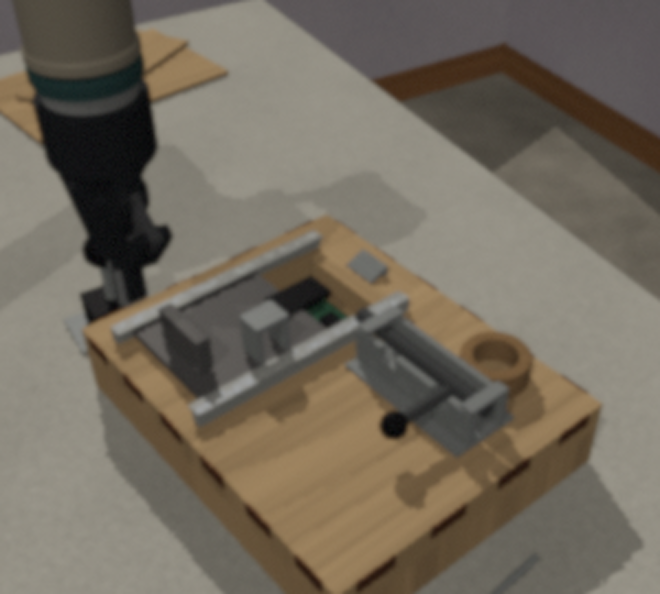

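>>> step_arm([
  {"grip": 0,"delta_pos": [0.001,-0.001,-0.035],"twist": 0.3},
  {"grip": 0,"delta_pos": [0,0,-0.035],"twist": 0},
  {"grip": 0,"delta_pos": [0,0,0],"twist": 0},
  {"grip": 0,"delta_pos": [0,0,0],"twist": 0},
  {"grip": 0,"delta_pos": [0.0099,0.0016,0],"twist": 0},
  {"grip": 0,"delta_pos": [0.0099,0.0016,0],"twist": 0},
  {"grip": 0,"delta_pos": [0.0099,0.0016,0],"twist": 0},
  {"grip": 0,"delta_pos": [0.0099,0.0016,0],"twist": 0},
  {"grip": 0,"delta_pos": [0.0099,0.0016,0],"twist": 0},
  {"grip": 0,"delta_pos": [0.0099,0.0016,0],"twist": 0},
])

```text
clock: 2.5
position: [0.4994, 0.0989, 0.0918]
ee_rot: [0.705, -0.058, 0.705, 0.058]
contact_force: [-2.2, -0.1, 1.0]
width: 0.0001
```

```bash
python3 - <<'E'
from h import *
s=st()
E
```

```text
t 2.5 pos [0.4994 0.0989 0.0918] box [-0.0641  0.0804] yax 99.37 F [-2.2 -0.1  1. ] w 0.0001 q6 -1.68
```

>>> step_arm([
  {"grip": 0,"delta_pos": [0.0049,0.0008,0],"twist": 0},
  {"grip": 0,"delta_pos": [0.0049,0.0008,0],"twist": 0},
  {"grip": 0,"delta_pos": [0.0049,0.0008,0],"twist": 0},
  {"grip": 0,"delta_pos": [0.0049,0.0008,0],"twist": 0},
  {"grip": 0,"delta_pos": [0.003,0.0005,0],"twist": 0},
  {"grip": 0,"delta_pos": [0,0,0],"twist": 0},
])

```text
clock: 3.0
position: [0.5195, 0.1022, 0.091]
ee_rot: [0.704, -0.058, 0.706, 0.058]
contact_force: [-4.6, -1.3, 3.3]
width: -0.0
```

>>> step_arm([
  {"grip": 0,"delta_pos": [0.003,0.0005,0],"twist": 0},
  {"grip": 0,"delta_pos": [0,0,0],"twist": 0},
])

```text
clock: 3.17
position: [0.5227, 0.1028, 0.091]
ee_rot: [0.704, -0.058, 0.706, 0.058]
contact_force: [-4.7, -0.8, 1.1]
width: 0.0
```

>>> step_arm([
  {"grip": 0,"delta_pos": [0.003,0.0005,0],"twist": 0},
  {"grip": 0,"delta_pos": [0,0,0],"twist": 0},
])

```text
clock: 3.33
position: [0.5279, 0.1035, 0.0913]
ee_rot: [0.706, -0.058, 0.704, 0.058]
contact_force: [0.2, 0.0, 0.1]
width: 0.0002
```

```bash
python3 - <<'E'
from h import *
s=st()
E
```

```text
t 3.33 pos [0.5279 0.1035 0.0913] box [-0.0353  0.0803] yax 99.36 F [0.2 0.  0.1] w 0.0002 q6 -1.67
```

>>> step_arm([
  {"grip": 0,"delta_pos": [0.002,0.0003,0],"twist": 0},
  {"grip": 0,"delta_pos": [0,0,0],"twist": 0},
])

```text
clock: 3.5
position: [0.5299, 0.1038, 0.0915]
ee_rot: [0.706, -0.058, 0.704, 0.058]
contact_force: [-0.2, 1.2, -1.1]
width: -0.0003
```

>>> step_arm([
  {"grip": 0,"delta_pos": [0.002,0.0003,0],"twist": 0},
  {"grip": 0,"delta_pos": [0,0,0],"twist": 0},
])

```text
clock: 3.67
position: [0.5312, 0.104, 0.0914]
ee_rot: [0.705, -0.058, 0.705, 0.058]
contact_force: [-1.1, 0.1, 0.0]
width: 0.0001
```

>>> step_arm([
  {"grip": 0,"delta_pos": [0.001,0.0002,0],"twist": 0},
  {"grip": 0,"delta_pos": [0,0,0],"twist": 0},
])

```text
clock: 3.83
position: [0.5311, 0.1041, 0.0913]
ee_rot: [0.704, -0.058, 0.705, 0.058]
contact_force: [-2.2, -0.5, 2.1]
width: 0.0001
```

>>> step_arm([
  {"grip": 0,"delta_pos": [0.002,0.0003,0],"twist": 0},
  {"grip": 0,"delta_pos": [0,0,0],"twist": 0},
])

```text
clock: 4.0
position: [0.5311, 0.1041, 0.0911]
ee_rot: [0.703, -0.058, 0.707, 0.058]
contact_force: [-6.8, -1.7, 5.3]
width: 0.0003
```

>>> step_arm([
  {"grip": 0,"delta_pos": [-0.0197,-0.0032,0],"twist": 0},
  {"grip": 0,"delta_pos": [0,0,0.035],"twist": 0},
  {"grip": 0,"delta_pos": [0,0,0.035],"twist": 0},
  {"grip": 0.6,"delta_pos": [0,0,0.03],"twist": 0},
  {"grip": 0.6,"delta_pos": [0,0,0],"twist": 0},
  {"grip": 0.6,"delta_pos": [0,0,0],"twist": 0},
  {"grip": 0.6,"delta_pos": [0,0,0],"twist": 0},
])

```text
clock: 4.58
position: [0.5141, 0.1013, 0.191]
ee_rot: [0.705, -0.058, 0.705, 0.058]
contact_force: [0.4, 0.1, -0.1]
width: 0.0482
```

```bash
python3 - <<'E'
from h import *
s=st(); d=cam('side'); cv2.imwrite('pics/s2.png',cv2.resize(d['img'][130:300,150:400,::-1],None,fx=3,fy=3,interpolation=cv2.INTER_CUBIC))
b=wld(.04-.065,-.1075); print('ball',b, b-s['position'][:2])
E
```

```text
t 4.58 pos [0.5141 0.1013 0.191 ] box [-0.0492  0.0804] yax 99.37 F [ 0.4  0.1 -0.1] w 0.0482 q6 -1.67
ball [ 0.5684779  -0.08013215] [ 0.05439048 -0.18147374]
```

View pics/s2.png

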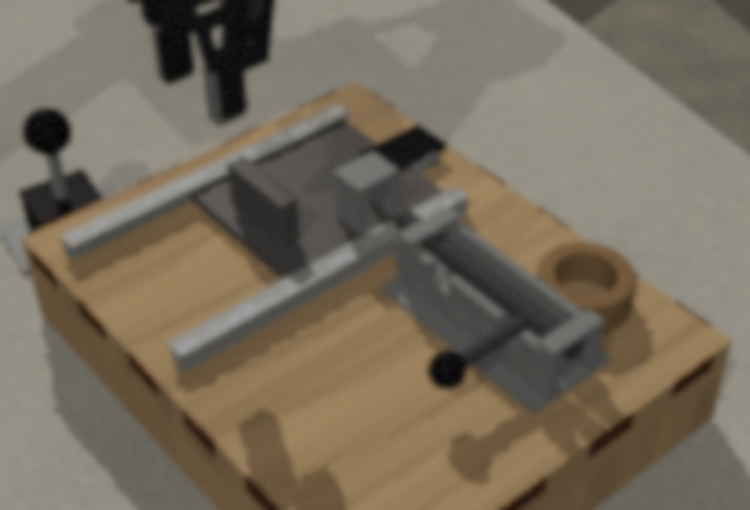

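>>> step_arm([
  {"grip": 0.6,"delta_pos": [0.011,-0.0363,0],"twist": 0},
  {"grip": 0.6,"delta_pos": [0.011,-0.0363,0],"twist": 0},
  {"grip": 0.6,"delta_pos": [0.011,-0.0363,0],"twist": 0},
  {"grip": 0.6,"delta_pos": [0.011,-0.0363,0],"twist": 0},
  {"grip": 0.6,"delta_pos": [0.011,-0.0363,0],"twist": 0},
  {"grip": 0.6,"delta_pos": [0,0,-0.025],"twist": 0},
  {"grip": 0.6,"delta_pos": [0,0,0],"twist": 0},
  {"grip": 0.6,"delta_pos": [0,0,0],"twist": 0},
])

```text
clock: 5.3
position: [0.567, -0.0799, 0.1636]
ee_rot: [0.703, -0.056, 0.707, 0.058]
contact_force: [0.8, 0.3, -0.3]
width: 0.0514
```

```bash
python3 - <<'E'
from h import *
s=st(); d=cam('side'); e=cam('top')
a=cv2.resize(d['img'][130:330,200:400,::-1],None,fx=2,fy=2,interpolation=cv2.INTER_CUBIC)
b=cv2.resize(e['img'][160:300,240:380,::-1],(400,400),interpolation=cv2.INTER_CUBIC)
cv2.imwrite('pics/s3.png',np.hstack([a,b]))
E
```

```text
t 5.3 pos [ 0.567  -0.0799  0.1636] box [-0.0264 -0.107 ] yax 99.3 F [ 0.8  0.3 -0.3] w 0.0514 q6 -2.0
```

View pics/s3.png

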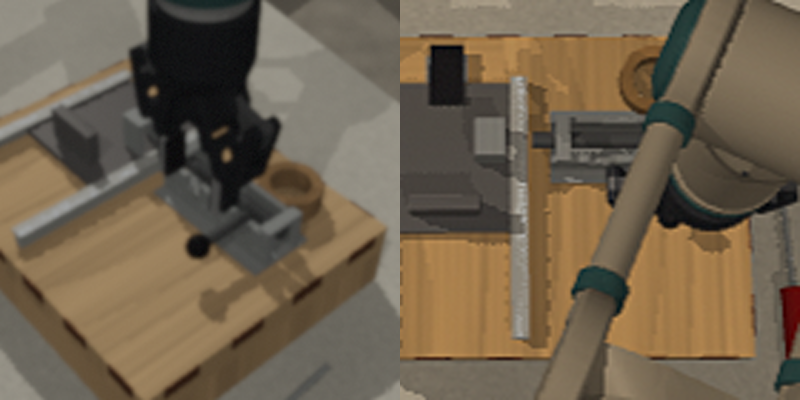

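>>> step_arm([
  {"grip": 0.6,"delta_pos": [0.001,0,-0.027],"twist": 0},
  {"grip": 0.6,"delta_pos": [0,0,-0.027],"twist": 0},
  {"grip": 0.6,"delta_pos": [0,0,-0.015],"twist": 0},
  {"grip": 0.6,"delta_pos": [0,0,-0.012],"twist": 0},
  {"grip": 0.6,"delta_pos": [0,0,0],"twist": 0},
  {"grip": 0.6,"delta_pos": [0,0,0],"twist": 0},
])

```text
clock: 5.9
position: [0.57, -0.0792, 0.0858]
ee_rot: [0.705, -0.058, 0.705, 0.058]
contact_force: [0.1, -0.8, 0.0]
width: 0.0513
```

```bash
python3 - <<'E'
from h import *
s=st(); d=cam('side')
cv2.imwrite('pics/s4.png',cv2.resize(d['img'][170:310,230:390,::-1],None,fx=4,fy=4,interpolation=cv2.INTER_CUBIC))
E
```

```text
t 5.9 pos [ 0.57   -0.0792  0.0858] box [-0.0233 -0.1068] yax 99.46 F [ 0.1 -0.8  0. ] w 0.0513 q6 -2.0
```

View pics/s4.png

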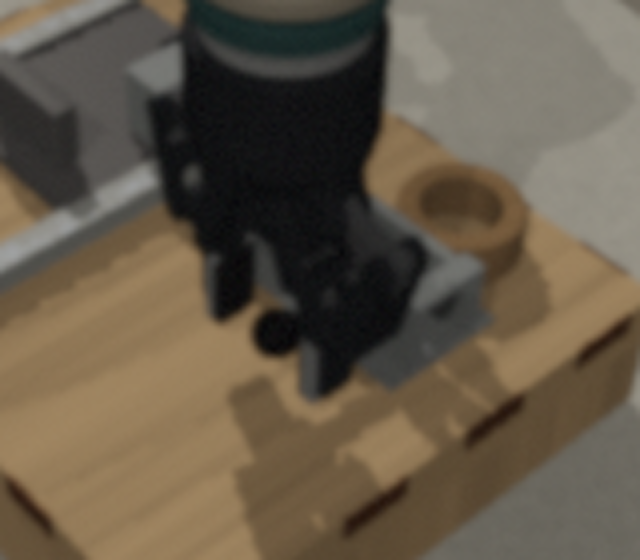

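>>> step_arm([
  {"grip": 0.6,"delta_pos": [-0.002,-0.0003,-0.003],"twist": 0},
  {"grip": 0,"delta_pos": [0,0,0],"twist": 0},
  {"grip": 0,"delta_pos": [0,0,0],"twist": 0},
  {"grip": 0,"delta_pos": [0,0,0],"twist": 0},
  {"grip": 0,"delta_pos": [0,0,0],"twist": 0},
], force=30)

```text
clock: 6.37
position: [0.5681, -0.0805, 0.083]
ee_rot: [0.705, -0.058, 0.704, 0.058]
contact_force: [-0.1, -0.1, 2.6]
width: 0.0194
```

```bash
python3 - <<'E'
from h import *
st()
E
```

```text
t 6.37 pos [ 0.5681 -0.0805  0.083 ] box [-0.0254 -0.1078] yax 99.36 F [-0.1 -0.1  2.6] w 0.0194 q6 -2.0
```

>>> step_arm([
  {"grip": 0,"delta_pos": [0,0,0],"twist": 0},
  {"grip": 0,"delta_pos": [0.0003,0,0.006],"twist": 0},
  {"grip": 0,"delta_pos": [0.0008,0.0001,0.006],"twist": 0},
  {"grip": 0,"delta_pos": [0.0015,0.0002,0.006],"twist": 0},
  {"grip": 0,"delta_pos": [0,0,0],"twist": 0},
])

```text
clock: 6.78
position: [0.5707, -0.0802, 0.1014]
ee_rot: [0.705, -0.058, 0.705, 0.058]
contact_force: [0.0, 0.8, -0.6]
width: 0.0198
```

```bash
python3 - <<'E'
from h import *
s=st(); d=cam('side')
cv2.imwrite('pics/s5.png',cv2.resize(d['img'][170:310,230:390,::-1],None,fx=4,fy=4,interpolation=cv2.INTER_CUBIC))
E
```

```text
t 6.78 pos [ 0.5707 -0.0802  0.1014] box [-0.0228 -0.1079] yax 99.38 F [ 0.   0.8 -0.6] w 0.0198 q6 -1.99
```

View pics/s5.png

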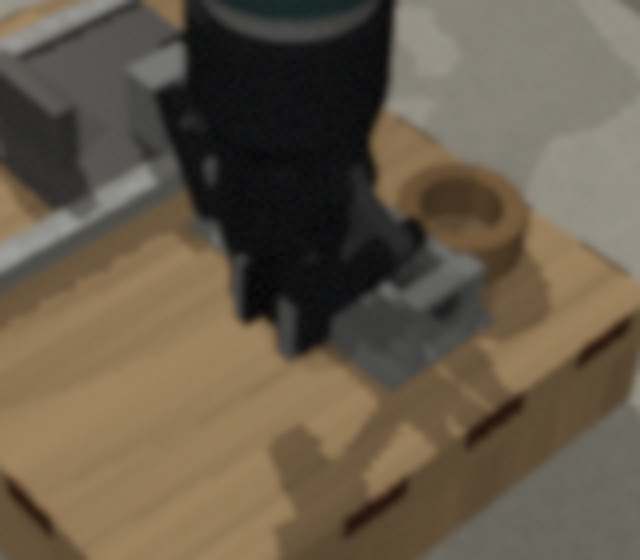

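>>> step_arm([
  {"grip": 0,"delta_pos": [0.0031,0.0005,0.0085],"twist": 0},
  {"grip": 0,"delta_pos": [0.0042,0.0007,0.008],"twist": 0},
  {"grip": 0,"delta_pos": [0.0053,0.0009,0.0074],"twist": 0},
  {"grip": 0,"delta_pos": [0.0067,0.0011,0.0069],"twist": 0},
  {"grip": 0,"delta_pos": [0,0,0],"twist": 0},
  {"grip": 0,"delta_pos": [0,0,0],"twist": 0},
])

```text
clock: 7.33
position: [0.5901, -0.0772, 0.1321]
ee_rot: [0.705, -0.058, 0.705, 0.058]
contact_force: [-3.9, -0.8, 2.2]
width: 0.0201
```

```bash
python3 - <<'E'
from h import *
s=st(); d=cam('side')
cv2.imwrite('pics/s6.png',cv2.resize(d['img'][170:310,230:390,::-1],None,fx=4,fy=4,interpolation=cv2.INTER_CUBIC))
E
```

```text
t 7.33 pos [ 0.5901 -0.0772  0.1321] box [-0.0032 -0.1082] yax 99.39 F [-3.9 -0.8  2.2] w 0.0201 q6 -1.98
```

View pics/s6.png

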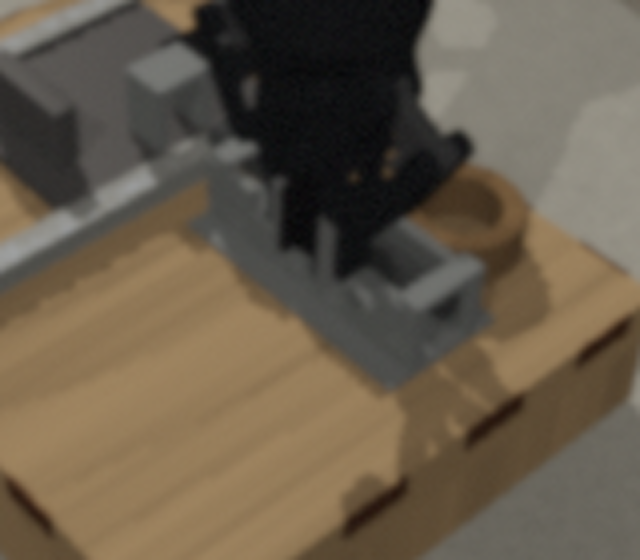

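>>> step_arm([
  {"grip": 0,"delta_pos": [-0.0012,0.0072,0],"twist": 0},
  {"grip": 0,"delta_pos": [-0.0012,0.0072,0],"twist": 0},
  {"grip": 0,"delta_pos": [-0.0012,0.0072,0],"twist": 0},
  {"grip": 0,"delta_pos": [-0.0012,0.0072,0],"twist": 0},
  {"grip": 0,"delta_pos": [-0.0012,0.0072,0],"twist": 0},
  {"grip": 0,"delta_pos": [-0.0012,0.0072,0],"twist": 0},
  {"grip": 0,"delta_pos": [-0.0012,0.0072,0],"twist": 0},
  {"grip": 0,"delta_pos": [-0.0012,0.0072,0],"twist": 0},
  {"grip": 0,"delta_pos": [0,0,0],"twist": 0},
  {"grip": 0,"delta_pos": [0,0,0],"twist": 0},
])

```text
clock: 8.22
position: [0.5791, -0.0179, 0.131]
ee_rot: [0.704, -0.057, 0.705, 0.059]
contact_force: [-6.0, -0.3, 3.7]
width: 0.0195
```

```bash
python3 - <<'E'
from h import *
s=st()
E
```

```text
t 8.22 pos [ 0.5791 -0.0179  0.131 ] box [-0.0044 -0.0478] yax 99.42 F [-6.  -0.3  3.7] w 0.0195 q6 -1.89
```

>>> step_arm([
  {"grip": 0,"delta_pos": [0.0002,-0.0015,0],"twist": 0},
  {"grip": 0,"delta_pos": [-0.0067,-0.0011,-0.0069],"twist": 0},
  {"grip": 0,"delta_pos": [-0.0053,-0.0009,-0.0074],"twist": 0},
  {"grip": 0,"delta_pos": [-0.0042,-0.0007,-0.008],"twist": 0},
  {"grip": 0,"delta_pos": [0,0,0],"twist": 0},
])

```text
clock: 8.63
position: [0.5644, -0.023, 0.1073]
ee_rot: [0.705, -0.057, 0.704, 0.058]
contact_force: [0.6, 1.0, 0.8]
width: 0.0202
```

>>> step_arm([
  {"grip": 0,"delta_pos": [-0.0031,-0.0005,-0.0085],"twist": 0},
  {"grip": 0,"delta_pos": [0,0,0],"twist": 0},
])

```text
clock: 8.8
position: [0.5619, -0.024, 0.0992]
ee_rot: [0.705, -0.057, 0.704, 0.058]
contact_force: [1.4, 1.6, -0.0]
width: 0.0197
```

```bash
python3 - <<'E'
from h import *
s=st(); d=cam('side')
cv2.imwrite('pics/s7.png',cv2.resize(d['img'][160:300,230:390,::-1],None,fx=4,fy=4,interpolation=cv2.INTER_CUBIC))
E
```

```text
t 8.8 pos [ 0.5619 -0.024   0.0992] box [-0.0224 -0.0511] yax 99.35 F [ 1.4  1.6 -0. ] w 0.0197 q6 -1.9
```

View pics/s7.png

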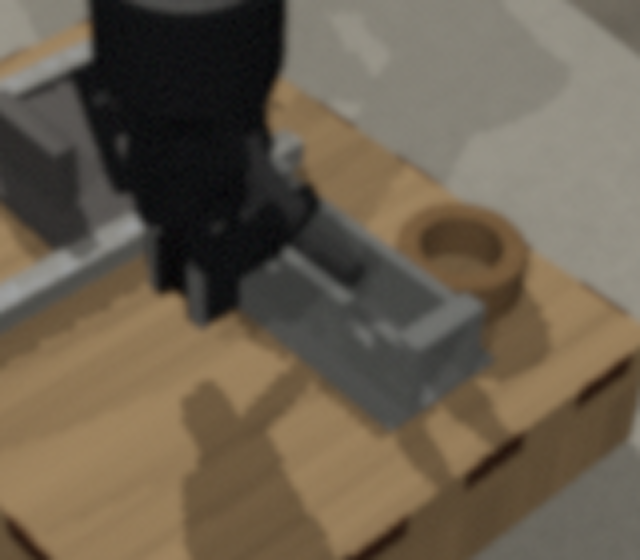

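>>> step_arm([
  {"grip": 0,"delta_pos": [-0.0018,-0.0003,-0.0085],"twist": 0},
  {"grip": 0,"delta_pos": [-0.0006,-0.0001,-0.0075],"twist": 0},
  {"grip": 0,"delta_pos": [0,0,0],"twist": 0},
  {"grip": 0,"delta_pos": [0,0,0],"twist": 0},
])

```text
clock: 9.18
position: [0.5593, -0.0246, 0.0842]
ee_rot: [0.705, -0.058, 0.704, 0.058]
contact_force: [1.7, 0.5, 2.3]
width: 0.0199
```

```bash
python3 - <<'E'
from h import *
s=st()
E
```

```text
t 9.18 pos [ 0.5593 -0.0246  0.0842] box [-0.025  -0.0512] yax 99.37 F [1.7 0.5 2.3] w 0.0199 q6 -1.9
```

>>> step_arm([
  {"grip": 0,"delta_pos": [0,0,-0.0015],"twist": 0},
  {"grip": 0.55,"delta_pos": [0,0,0],"twist": 0},
  {"grip": 0.55,"delta_pos": [0,0,0],"twist": 0},
  {"grip": 0.55,"delta_pos": [0,0,0],"twist": 0},
  {"grip": 0.55,"delta_pos": [0,0,0],"twist": 0},
  {"grip": 0.55,"delta_pos": [0,0,0.02],"twist": 0},
  {"grip": 0.55,"delta_pos": [0,0,0.03],"twist": 0},
  {"grip": 0.55,"delta_pos": [0,0,0.03],"twist": 0},
  {"grip": 0.55,"delta_pos": [0,0,0.03],"twist": 0},
])

```text
clock: 9.93
position: [0.558, -0.0245, 0.1935]
ee_rot: [0.704, -0.058, 0.705, 0.058]
contact_force: [0.8, -0.4, -0.0]
width: 0.0471
```

>>> step_arm([
  {"grip": 0.55,"delta_pos": [-0.02,0,0.03],"twist": 0},
  {"grip": 0.55,"delta_pos": [-0.035,0,0.02],"twist": 0},
  {"grip": 0.55,"delta_pos": [-0.035,0,0.02],"twist": 0},
  {"grip": 0.55,"delta_pos": [-0.035,0,0],"twist": 0},
  {"grip": 0.55,"delta_pos": [-0.03,0.0,0],"twist": 0},
  {"grip": 0.55,"delta_pos": [0,0,0],"twist": 0},
  {"grip": 0.55,"delta_pos": [0,0,0],"twist": 0},
])

```text
clock: 10.52
position: [0.4022, -0.0244, 0.2632]
ee_rot: [0.705, -0.058, 0.704, 0.057]
contact_force: [-0.5, -0.1, 0.1]
width: 0.0469
```

```bash
python3 - <<'E'
from h import *
s=st(); d=cam('side'); e=cam('top')
a=cv2.resize(d['img'][150:300,210:360,::-1],(400,400),interpolation=cv2.INTER_CUBIC)
b=cv2.resize(e['img'][160:300,240:380,::-1],(400,400),interpolation=cv2.INTER_CUBIC)
cv2.imwrite('pics/s8.png',np.hstack([a,b]))
P=[[*wld(-.025,-.05),.1]]; print('expected ball px in crops',(proj(d,P)-[210,150])*400/150,(proj(e,P)-[240,160])*400/140+[400,0])
E
```

```text
t 10.52 pos [ 0.4022 -0.0244  0.2632] box [-0.18   -0.0255] yax 99.34 F [-0.5 -0.1  0.1] w 0.0469 q6 -1.97
expected ball px in crops [[175.81515962 227.33970485]] [[600.83891812 215.34020864]]
```

View pics/s8.png

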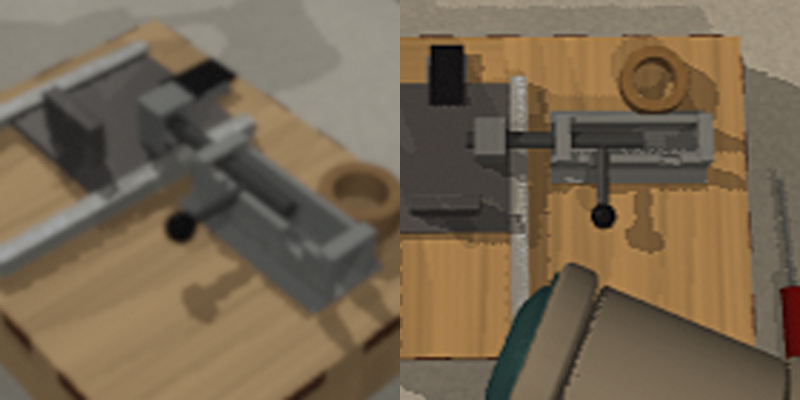

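```bash
python3 - <<'E'
from h import *
d=cam('side');e=cam('top')
def blob(im,c,r=9):
    g=im['img'].max(2).astype(int); y,x=np.mgrid[:g.shape[0],:g.shape[1]]
    m=(g<45)&(np.hypot(x-c[0],y-c[1])<r); return x[m].mean(),y[m].mean(),m.sum()
a=blob(d,(277.5,235));b=blob(e,(311,235.5)); p,r=tri(d,a[:2],e,b[:2]); print(a,b,p.round(4),r.round(4),bxf(p).round(4))
E
```

```text
(np.float64(278.05434782608694), np.float64(234.31521739130434), np.int64(92)) (np.float64(310.6111111111111), np.float64(235.09259259259258), np.int64(54)) [ 0.5611 -0.0245  0.1017] 0.003 [-0.0232 -0.0514]
```

```bash
python3 -c "
from rig import manip
print(manip.sign_off())"
```

```text
the job is handed in; nothing more can be done
None
```

I shut the cover, slid the bolt through its keeper and let the handle down in the second notch. The job is handed in at about 10.6 s of the 51 s allowed. `sign_off` gives no verdict, so the result below rests on my own checks.

- **Cover:** I pushed the grip bar with closed fingers. The force fell from about 5 N to 0 at the click. It then rose to about 7 N with the tool no longer moving, so the cover is against its stop. The pictures show the tab lying across the ledge; I could not measure the tab's bend itself.
- **Bolt:** I pinched the ball, lifted it along its arc to about 0.8 rad and slid it about 60 mm. Then I lowered it, let go and backed the arm clear.
- **Last check (two views):** The ball is at box frame (-23, -51, 102) mm, which is about 58.6 mm of travel. Its height is within 0.3 mm of the 101.4 mm measured at the start, so the handle is level. The rod is seen passing through the keeper.
- **Bystanders:** In the pictures the tape roll and screwdriver look unmoved. The arm stayed clear of the joystick, but I did not measure any of the three again.

Two small disagreements remained. The two views' rays to the ball missed each other by 3 mm. The gripper read about 20 mm on the 22 mm ball, though the grip held.

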